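Hang the cutlery caddy on the twin pins of its draining stand

TASK

Pick up the green cutlery caddy by its wooden grip and hang it on the front of the steel draining stand, so that both holes of its flange go over the two upright pins and the flange sits fully home on the pin strip. Feel for the pins gently instead of forcing the flange down on them, keep the caddy upright, leave it hanging and let go of it, and leave the herb jars and the salt mill where they are.

Things in the scene. Friction and masses are not known exactly. Their poses are not given: they have to be found in the camera images.
- caddy_grip (a point): Middle of the caddy's light wooden grip board, 108 mm above the caddy's underside. The board is 10 mm thick (x) and 60 mm wide (y) and rises from the middle of the box to 128 mm above its underside, 48 mm above the rim. Axes: the caddy's own, x towards its flange, z up.
- caddy_holes (a point): Point midway between the two holes of the caddy's steel flange, on the flange's underside: 48 mm in +x and 33 mm below caddy_grip. The flange is 30 (x) x 160 (y) mm, 5 mm thick, level with the rim, beyond the box's +x wall; its round through holes are 12 mm in diameter, at y = -45 and +45 mm from here. Axes as caddy_grip.
- caddy: The loose green cutlery caddy, 0.2 to 0.4 kg: an open box 66 (x) x 160 (y) x 80 (z) mm with a grip board and a flange. Origin under the middle of the box, at its underside.
- stand: Fixed steel draining stand on a wooden foot 130 (x) x 200 (y) mm. Origin on the worktop, under the middle of its top rail; y runs along the rail, the front looks to -x (to the robot). Rail and cross bar reach from x = -12 to +12 mm; the hung caddy's box hangs in front of them, its flange over the rail. The rail carries a strip with two pins (see rail_top).
- rail_top (a point): Middle of the stand's rail, at the strip's top, 120 mm up; axes as the stand. Two upright pins, 9 mm diameter, 90 mm apart along y, stand 22 mm out of the strip (1.5 mm chamfer). The strip is clamped off centre: the pins' middle lies at x = 0 but anywhere from y = -14 to +14 mm from here, not measured. It does not shift in use.
- herb_jar_red: Loose herb jar with red contents and wooden lid, 47 x 47 x 87 mm; origin under its middle. To be left alone.
- herb_jar_green: Loose herb jar with green contents and wooden lid, 47 x 47 x 87 mm; origin under its middle. To be left alone.
- salt_mill: Loose glass salt shaker with grey top, 44 x 44 x 90 mm; origin under its middle. To be left alone.

How it is judged:
On the way, in this order (a step that is already met when the one before it is completed fails the run):
1. the caddy is lifted over the pins' height (height (world z) of caddy_holes above 0.142 m), for 0.2 s.
2. both holes are over the pins and the flange is down on the strip (z of caddy_holes in the frame of rail_top below 0.004 m and horizontal distance between caddy_holes and rail_top below 0.019 m), for 0.2 s.
At the end, for the whole second after the job is handed in: The released caddy hangs at rest on the front of the stand: flange underside within 4 mm of the strip's top, within 5 mm of the pin line across the rail and 19 mm of the stand's middle along it; parallel to the rail within 0.08 rad, upright within 0.12 rad (all of step 2 and z of caddy_holes in the frame of rail_top above -0.003 m and x of caddy_holes in the frame of rail_top between -0.005 and 0.005 m and x of caddy_grip in the frame of rail_top below -0.03 m and angle between the y axis of caddy and the y axis of stand, either way round below 0.08 rad and angle between caddy's own z axis and vertical below 0.12 rad and linear speed of caddy below 0.02 m/s); the robot touches nothing.
It fails at once if the caddy is pressed or dropped on the stand or its pins with more than 35 N (contact force between caddy and stand above 35 N).
It fails at once if the robot strikes the stand with more than 35 N (contact force between the arm and stand above 35 N).
It fails at once if the caddy is tipped by more than 0.5 rad (angle between caddy's own z axis and vertical above 0.5 rad).
It fails at once if a herb jar or the salt mill is moved by more than 30 mm (distance of any of herb_jar_red, herb_jar_green, salt_mill from where it was at the start of the episode above 0.03 m).
It also fails if it takes over 72 s, if anything falls off the work surface, if the arm or the gripper's body presses on something with over 40 N, if the wrist force passes 120 N, or if a joint passes its speed limit or range.

ROBOT

A 6-joint arm with a two-finger parallel gripper is mounted at the origin on a cart in front of the work surface, level with it; the furniture and walls round the work are solid. World frame = base frame: x ahead of the robot, y to its left, z up, the work surface at z = 0. Lengths are in m, angles in rad, forces in N, time in s.
With the tool pointing down it reaches from about 0.35 to 0.95 m from the base axis. Payload 17.4 kg.
Tool frame: the origin (TCP) lies midway between the tips of the shut fingers; the grasp point (between the pads) lies robot.grip_point_offset behind it (robot.grip_point_offset is the distance from the TCP to the grasp point, in m); z points along the fingers, y is the line along which they close (so a half turn about z gives the same grasp; the last joint's range is limited). The gripper opens to 93 mm and grips with 3 to 60 N. Pads are 15 mm wide; open, the fingers measure 128 mm over their backs; the gripper's body (75 mm by 188 mm) begins 65 mm behind the grasp point.
Start: joints at [-1.286, 0.116, 1.442, -0, 1.584, -0.038], TCP at [0.214, -0.64, 0.219] pointing down, gripper open.
Joint ranges: [-2.83, 2.83], [-0.83, 2.19], [0.07, 2.5], [-1.14, 4.28], [0.01, 3], [-2.97, 2.97]. Speed limits (rad/s): [1.89, 1.89, 2.22, 3.14, 3.14, 3.14].

INTERFACE

Orientations are given as a rotation vector (axis times angle).
In Python, from rig import robot, eyes gives the robot as it stands.
- The arm moves only by the tool drive_tool, never from a script. Its argument "steps" is a list of rows, each a list of 4 numbers: the shift along the tool's x, y, z in cm, then the turn about the tool's z in rad. A call has 1 to 8 rows; each row is the pose to reach, as a shift and turn from the pose commanded when the call began, along the tool's axes at that moment; what a row does not reach only later rows make up. A row lasts 1/10 s, in which the tool goes at most 50 mm and 8.59 degrees, less where a joint would pass 70% of its speed; a pose out of reach is approached as far as the arm can. A call with a gripper value outside its range is refused whole. "claw" is the opening, from 0 (shut) to 1 (fully open), set as the call begins (left out, the last holds). The fingers move at their own pace and stop on an object; the grip force is fixed at half the most. Time passes only in rows, so rows that repeat a pose let the fingers close. It gives the time, the measured TCP pose, the force, the opening and the grip force at its end, in the units of the state.
- robot.get_obs(): the state, without advancing time (a new reading comes with each control period).
- eyes.capture(name): name is "scene" or "top" or "wrist"; returns a dict with "img" (420x560x3 uint8, red, green, blue), "depth" (420x560 float32, m along the optical axis (not along the pixel's ray), 0 where there is no reading), "fx", "fy", "cx", "cy" (pixels), "camera_from_world" (4x4, takes a point from world to camera coordinates). Camera axes: x right, y down, z forward; pixel columns grow to the right and rows downward; lengths in m; the calibration is good to about 2 mm. The wrist camera is an equidistant fisheye: a pixel r from the principal point sees the ray r / f radians off the axis. A picture is of the moment at which its call begins.
- robot.finish_job(): hands the job in; it is judged then, once.
The state is a dict: "time_s": time; "joints": joint angles; "qvel": joint speeds; "effort": joint torques, N m; "tcp_pos": TCP position; "tcp_rot": TCP orientation; "force": force on the tool from outside, world axes, zero at the start; "moment": the same for the moment, N m; "opening": finger opening in m; "grip_force": force on a finger pad.
Only numpy, scipy, OpenCV 4.12 (cv2) and the standard library are available. Lean on these libraries where they do the work, as an engineer would, in place of code of your own. Each camera call takes 0.05 s, during which the arm holds its last target. There are 200 camera calls.

## Working session

There is one attempt and no reset: what is moved stays moved. The work goes in short steps, Python scripts to look and compute and a tool call to move; the robot and the scene stay as the last step left them, time stands still between calls to the robot, and variables do not carry over. Pictures are saved under pics/ and viewed, at most 10 in all, crops included, and the job is handed in when it is done.

Besides the shell and the picture viewer there is one more tool, called as name([rows], argument=value, ...), one row to a line, values as JSON. drive_tool: Moves the arm, as the interface text tells. Its arguments: {"type":"object","properties":{"steps":{"type":"array"},"claw":{"type":"number"}},"required":["steps"]}

```bash
mkdir -p pics; cat > h.py <<'E'
import numpy as np, cv2
from scipy.spatial.transform import Rotation as R
from rig import robot, eyes
def cap(n):
    c=eyes.capture(n); return c
def cloud(c):
    h,w=c['depth'].shape; v,u=np.mgrid[:h,:w]; d=c['depth']
    P=np.stack([(u-c['cx'])/c['fx']*d,(v-c['cy'])/c['fy']*d,d],-1)
    T=np.linalg.inv(c['camera_from_world']); return P@T[:3,:3].T+T[:3,3]
E
python3 - <<'E'
from h import *
a=cap('scene');b=cap('top')
np.savez('c0.npz',s=a['img'],t=b['img'],S=cloud(a),T=cloud(b),sd=a['depth'],td=b['depth'])
cv2.imwrite('pics/s0.png',a['img'][...,::-1]);cv2.imwrite('pics/t0.png',b['img'][...,::-1])
print(robot.grip_point_offset,robot.get_obs())
for c in(a,b):print(np.linalg.inv(c['camera_from_world'])[:3].round(3),c['fx'])
E
```

```text
0.0188 {'time_s': 0.1, 'joints': array([-1.28580228e+00,  1.16406589e-01,  1.44219710e+00, -2.14408898e-05,
        1.58405853e+00, -3.77889156e-02]), 'qvel': array([ 0.00138215, -0.00020607, -0.00161953, -0.00247853,  0.0002989 ,
        0.00022115]), 'effort': array([ 1.81131498e-03, -7.22894239e+01, -6.23866224e+01,  7.81603809e-02,
        2.28644279e-02, -2.11455881e-05]), 'tcp_pos': array([ 0.21404983, -0.63994716,  0.21800107]), 'tcp_rot': array([-3.09972158e+00, -5.04657490e-01,  2.40470440e-04]), 'force': array([ 1.44125558,  0.06230401, -0.85957319]), 'moment': array([0.06146379, 0.01045228, 0.02048565]), 'grip_force': 0.0, 'opening': 0.09289771596949896}
[[-0.585 -0.583  0.563  0.053]
 [-0.811  0.416 -0.412  0.336]
 [ 0.006 -0.698 -0.716  0.717]] 420.7484711237008
[[ 0.025 -0.981  0.193  0.326]
 [-1.    -0.021  0.021 -0.026]
 [-0.016 -0.193 -0.981  1.032]] 483.9453683941475
```

View pics/s0.png

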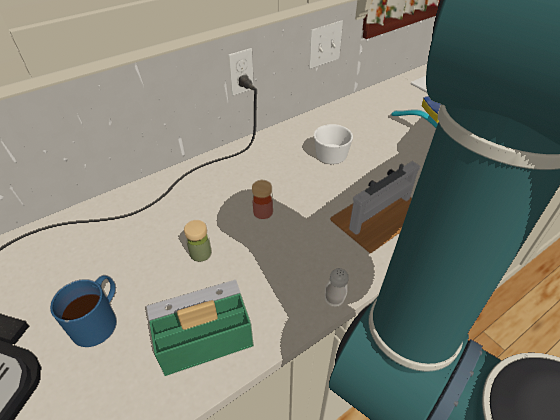

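View pics/t0.png

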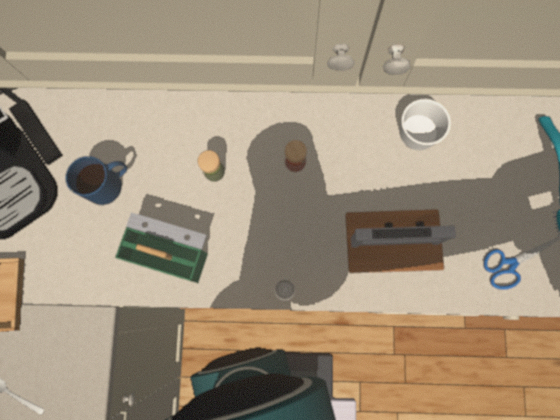

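The scene view shows the caddy at about (198,328) with its flange facing the wall, and the stand at about (375,205). The top view shows the caddy at (163,248), the stand at (400,240), and the jars at (209,162), (295,155) and (285,290). Next I'll measure with depth and enlarge the stand.

```bash
python3 - <<'E'
from h import *
z=np.load('c0.npz');t=z['t'];T=z['T'];s=z['s'];S=z['S']
im=np.hstack([cv2.resize(t[200:285,335:465][...,::-1],None,fx=3,fy=4,interpolation=cv2.INTER_CUBIC)[:340],cv2.resize(s[155:240,325:425][...,::-1],None,fx=4,fy=4,interpolation=cv2.INTER_CUBIC)])
cv2.imwrite('pics/z0.png',im)
def rect(m,n):
    p=m[...,:2] if m.ndim==2 else m
    r=cv2.minAreaRect((p[:,:2]*1000).astype(np.float32)); print(n,len(p),'c',np.round(r[0],1),'size',np.round(r[1],1),'ang',round(r[2],2),'z',np.round(np.percentile(m[:,2],[5,50,95]),4))
for nm,i,P in(('top',t,T),('scene',s,S)):
    hsv=cv2.cvtColor(i,cv2.COLOR_RGB2HSV).astype(int); H,Sa,V=hsv[...,0],hsv[...,1],hsv[...,2]
    X=P[...,0];Y=P[...,1];Z=P[...,2]
    g=(H>60)&(H<90)&(Sa>100)&(X>.2)&(X<.6)&(Y>.1)&(Y<.55)
    rect(P[g&(Z>.074)],nm+' green rim')
    near=(X>.2)&(X<.6)&(Y>.1)&(Y<.5)
    rect(P[near&(Z>.1)&(H<30)&(Sa>60)&(Z<.14)],nm+' board')
    rect(P[near&(Z>.075)&(Z<.095)&(Sa<60)],nm+' flange')
    st=(X>.2)&(X<.65)&(Y<-.1)&(Y>-.5)
    rect(P[st&(Z>.108)&(Z<.126)],nm+' rail')
    if (st&(Z>.13)&(Z<.16)).sum()>3: q=P[st&(Z>.13)&(Z<.16)];rect(q,nm+' pins')
    f=st&(H<20)&(Sa>90)&(Z<.04)&(Z>.005); rect(P[f],nm+' foot')
E
```

```text
Traceback (most recent call last):
IndexError: index -1 is out of bounds for axis 0 with size 0
```

View pics/z0.png

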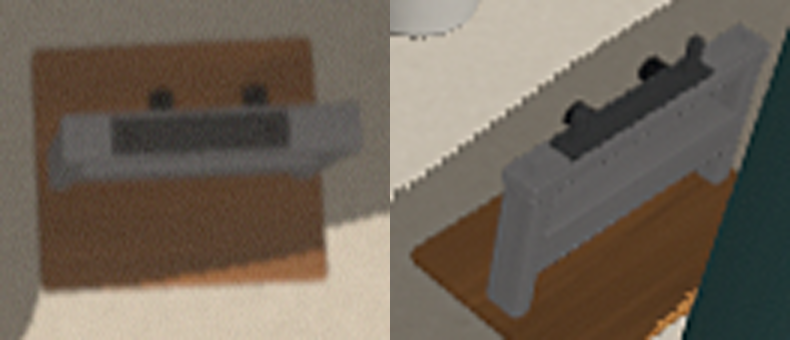

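The crop shows the dark strip on the rail at crop x 112–290, against a rail spanning 62–358. The dark knobs behind the rail at (160,97) and (255,95) are clamp knobs rather than the pins, so the strip sits about 6 mm to +y. I'll fix the masks.

```bash
python3 - <<'E'
from h import *
z=np.load('c0.npz');t=z['t'];T=z['T'];s=z['s'];S=z['S']
print('top at board',T[250,150],'flange',T[232,170],t[232,170],'green',t[245,130],T[245,130],'rail',T[233,400],T[236,362],T[233,448],'foot',T[262,380],t[262,380])
print('scene board',S[318,197],s[318,197],'flange',S[300,180],s[300,180],'green',S[345,210],s[345,210])
def rect(m,n):
    if len(m)<5: print(n,len(m)); return
    r=cv2.minAreaRect((m[:,:2]*1000).astype(np.float32)); print(n,len(m),'c',np.round(r[0],1),'size',np.round(r[1],1),'ang',round(r[2],2),'z',np.round(np.percentile(m[:,2],[5,50,95]),4))
for nm,i,P in(('top',t,T),('scene',s,S)):
    hsv=cv2.cvtColor(i,cv2.COLOR_RGB2HSV).astype(int); H,Sa,V=hsv[...,0],hsv[...,1],hsv[...,2]
    X=P[...,0];Y=P[...,1];Z=P[...,2]
    near=(X>.2)&(X<.65)&(Y>.1)&(Y<.6)
    rect(P[near&(H>60)&(H<95)&(Sa>100)&(Z>.074)],nm+' green rim')
    rect(P[near&(Z>.095)&(H<30)&(Sa>60)&(Z<.14)],nm+' board')
    rect(P[near&(Z>.075)&(Z<.09)&(Sa<60)],nm+' flange')
    st=(X>.2)&(X<.65)&(Y<-.05)&(Y>-.5)
    if nm=='top':rect(P[st&(Z>.108)&(Z<.126)],nm+' rail')
    rect(P[st&(Z>.132)&(Z<.16)],nm+' pins')
    rect(P[st&(H<20)&(Sa>90)&(Z<.04)&(Z>.005)],nm+' foot')
E
```

```text
top at board [0.42611246 0.24255371 0.12967053] flange [0.46839272 0.21973773 0.08119416] [171 166 164] green [ 82 124  93] [0.44079724 0.2984633  0.07891956] rail [ 0.47055687 -0.22875304  0.11933975] [ 0.46344502 -0.15698853  0.11761492] [ 0.4733287  -0.32089701  0.11469087] foot [ 0.42447802 -0.20844429  0.01751278] [96 68 52]
scene board [0.42485008 0.24325632 0.10170837] [172 140  93] flange [0.48793006 0.24753668 0.07861102] [169 164 165] green [0.39602602 0.2418148  0.0528688 ] [ 60 110  79]
top green rim 0
top board 202 c [333.5 185. ] size [259.2  53.2] ang 29.47 z [0.1037 0.1277 0.1302]
top flange 1574 c [537.9 359.6] size [496.1 148.4] ang 51.46 z [0.0773 0.0804 0.0841]
top rail 1327 c [ 476.  -238.1] size [ 34.4 190.1] ang 3.12 z [0.1138 0.1182 0.1222]
top pins 47 c [ 470.5 -230.8] size [ 8.3 99.1] ang 3.3 z [0.1353 0.141  0.1437]
top foot 3896 c [ 471.4 -238.9] size [128.8 198.3] ang 3.25 z [0.0132 0.0162 0.0193]
scene green rim 1589 c [357.  183.2] size [346.3 141.6] ang 39.17 z [0.0748 0.0802 0.2098]
scene board 590 c [428.1 240. ] size [59.5 11.2] ang 74.5 z [0.0975 0.1191 0.1293]
scene flange 1352 c [567.1 235.8] size [324.  228.2] ang 54.33 z [0.0789 0.0809 0.0828]
scene pins 49 c [ 473.3 -232.7] size [ 9.1 98. ] ang 3.19 z [0.133  0.1394 0.1436]
scene foot 1934 c [ 474.2 -239.4] size [129.5 199.5] ang 3.8 z [0.0128 0.017  0.019 ]
```

Consistency checks:
- **Pins:** the span is 98–99 mm against 90+9, tops are at about 0.142, and the middle is near (0.472,-0.232).
- **Stand:** the foot measures 129×199, its centre is (0.473,-0.239), and its yaw is about 3.3°.
- **Board:** it measures 59.5×11, centred at (0.428,0.240), with the caddy's yaw at about -15.5°.

Now I'll plan the first transit.

```bash
cat >> h.py <<'E'
def plan(xyz,yaw):
    """yaw: world angle (deg) of tool y; prints tool-axes shift cm + turn"""
    o=robot.get_obs(); M=R.from_rotvec(o['tcp_rot']).as_matrix()
    d=M.T@(np.array(xyz)-o['tcp_pos'])*100
    cur=np.degrees(np.arctan2(M[1,1],M[0,1])); t=-np.radians((yaw-cur+180)%360-180)
    print('shift cm',d.round(2),'turn',round(t,3),'| tcp',o['tcp_pos'].round(4),'toolyaw',round(cur,2),'tilt',np.round(M[:,2],3),'F',o['force'].round(2),'grip',o['grip_force'],round(o['opening'],4),'t',o['time_s'],'q',o['joints'].round(2))
E
python3 - <<'E'
from h import *
z=np.load('c0.npz')
for nm,i,P in(('top',z['t'],z['T']),('scene',z['s'],z['S'])):
    H,Sa,V=[x.astype(int) for x in cv2.split(cv2.cvtColor(i,cv2.COLOR_RGB2HSV))]
    X,Y,Z=P[...,0],P[...,1],P[...,2]; n=(X>.33)&(X<.52)&(Y>.13)&(Y<.35)
    for l,m in(('board',n&(Z>.1)&(Z<.135)),('all>.072',n&(Z>.072)&(Z<.088))):
        r=cv2.minAreaRect((P[m][:,:2]*1000).astype(np.float32));print(nm,l,m.sum(),np.round(r[0],1),np.round(r[1],1),round(r[2],1),P[m].mean(0).round(4))
plan([.428,.24,.2],-15.5)
E
```

```text
top board 192 [425.3 241.7] [60.6 10.1] 74.9 [0.4241 0.2386 0.1256]
top all>.072 1865 [440.  238.1] [161.1  96.3] 74.6 [0.4534 0.233  0.0799]
scene board 542 [428.1 239.8] [59.9 11.2] 74.3 [0.4257 0.2408 0.1189]
scene all>.072 2738 [442.8 235.4] [160.4 100.1] 74.9 [0.4479 0.237  0.0796]
shift cm [ 48.2  -76.66   1.88] turn -0.977 | tcp [ 0.214  -0.6399  0.218 ] toolyaw -71.51 tilt [-0.     0.001 -1.   ] F [ 1.44  0.06 -0.86] grip 0.0 0.0929 t 0.1 q [-1.29  0.12  1.44 -0.    1.58 -0.04]
```

drive_tool([
  [2.4, -3.8, 0, -0.05],
  [4.8, -7.6, 0, -0.1],
  [7.2, -11.4, 0, -0.15],
  [9.6, -15.2, 0, -0.2],
  [12, -19, 0, -0.25],
  [14.4, -22.8, 0, -0.3],
  [16.8, -26.6, 0, -0.35],
  [19.2, -30.4, 0, -0.4],
], claw=0.7)

```text
time_s: 0.9
tcp_pos: [0.2996, -0.2892, 0.2184]
tcp_rot: [-2.938, -1.113, -0.0]
force: [1.2, -0.1, -0.2]
opening: 0.0649
grip_force: 0.0
```

```bash
python3 -c "
from h import *
plan([.4267,.2407,.21],-15.3)"
```

```text
shift cm [ 44.63 -31.27   0.84] turn -0.579 | tcp [ 0.2996 -0.2892  0.2184] toolyaw -48.5 tilt [ 0.  0. -1.] F [ 1.25 -0.06 -0.16] grip 0.0 0.0649 t 0.9 q [-0.83 -0.47  1.96  0.    1.66  0.02]
```

drive_tool([
  [3.7, -2.6, 0, -0.05],
  [7.4, -5.2, 0, -0.1],
  [11.1, -7.8, 0, -0.15],
  [14.8, -10.4, 0, -0.2],
  [18.5, -13, 0, -0.25],
  [22.2, -15.6, 0, -0.3],
  [25.9, -18.2, 0, -0.35],
  [29.7, -20.8, 0, -0.4],
])

```text
time_s: 1.7
tcp_pos: [0.3847, 0.0635, 0.2187]
tcp_rot: [2.657, 1.675, 0.001]
force: [0.8, -0.5, -0.2]
opening: 0.0654
grip_force: 0.0
```

```bash
python3 -c "
from h import *
plan([.4267,.2407,.21],-15.3)"
```

```text
shift cm [17.8  -3.85  0.87] turn -0.179 | tcp [0.3847 0.0635 0.2187] toolyaw -25.54 tilt [ 0.001 -0.    -1.   ] F [ 0.82 -0.5  -0.17] grip 0.0 0.0654 t 1.7 q [ 0.1  -0.54  2.   -0.    1.68  0.54]
```

drive_tool([
  [4.2, -0.9, 0, -0.05],
  [8.4, -1.8, 0, -0.1],
  [12.6, -2.7, 0, -0.14],
  [16.5, -3.6, 0.5, -0.18],
  [17.8, -3.85, 0.9, -0.18],
  [17.8, -3.85, 0.9, -0.18],
])

```text
time_s: 2.3
tcp_pos: [0.427, 0.2395, 0.2084]
tcp_rot: [-2.496, -1.906, 0.004]
force: [-0.7, -0.5, 0.4]
opening: 0.0649
grip_force: 0.0
```

```bash
python3 - <<'E'
from h import *
c=cap('wrist');cv2.imwrite('pics/w0.png',c['img'][...,::-1]);np.savez('w0.npz',**c)
print(c['fx'],c['cx'],c['cy'],np.linalg.inv(c['camera_from_world']).round(3))
plan([.4267,.2407,.0895],-15.3)
E
```

```text
325.19226210127806 281.2716125043002 212.79534817966004 [[ 0.965 -0.251 -0.078  0.448]
 [-0.263 -0.925 -0.273  0.317]
 [-0.003  0.284 -0.959  0.375]
 [ 0.     0.     0.     1.   ]]
shift cm [ 0.22 -0.07 11.95] turn -0.0 | tcp [0.427  0.2385 0.209 ] toolyaw -15.32 tilt [-0.001 -0.001 -1.   ] F [-0.29 -0.36 -0.24] grip 0.0 0.0649 t 2.35 q [ 0.46 -0.29  1.84 -0.    1.6   0.72]
```

View pics/w0.png

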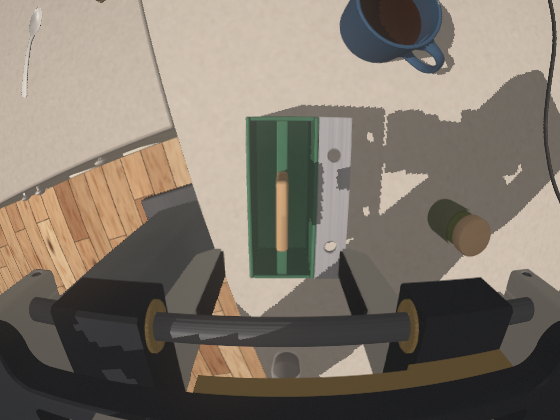

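The wrist view shows the board top at about (282,172–250) between the fingers, and the flange holes at (334,156) and (330,246). I'll cast those to check the grasp.

```bash
cat >> h.py <<'E'
def fray(c,u,v,z):
    x,y=(u-c['cx'])/c['fx'],(v-c['cy'])/c['fy']; r=np.hypot(x,y)
    d=np.array([x/r*np.sin(r),y/r*np.sin(r),np.cos(r)]) if r>1e-9 else np.array([0,0,1.])
    T=np.linalg.inv(c['camera_from_world']); d=T[:3,:3]@d
    return T[:3,3]+d*(z-T[2,3])/d[2]
E
python3 - <<'E'
from h import *
c=dict(np.load('w0.npz'));i=c['img']
H,S,V=[x.astype(int) for x in cv2.split(cv2.cvtColor(i,cv2.COLOR_RGB2HSV))]
m=((H<25)&(S>70)&(V>120)).astype(np.uint8); m[:, :255]=0;m[:,310:]=0;m[:160]=0;m[265:]=0
ys,xs=np.nonzero(m);print(xs.min(),xs.max(),ys.min(),ys.max(),m.sum())
q=np.array([fray(c,u,v,.128)[:2] for u,v in zip(xs,ys)]);r=cv2.minAreaRect((q*1000).astype(np.float32));print('board',r)
a,b=fray(c,334,156,.08),fray(c,330,246,.08);print(a,b,np.linalg.norm(a-b),'mid',(a+b)/2,'dir',np.degrees(np.arctan2(*(a-b)[1::-1])))
E
```

```text
276 287 173 250 802
board ((428.28289794921875, 246.25672912597656), (63.73484420776367, 9.023619651794434), 74.83894348144531)
[0.48501659 0.27226383 0.08      ] [0.46159144 0.18716998 0.08      ] 0.0882592775611936 mid [0.47330402 0.2297169  0.08      ] dir 74.60851613865321
```

The holes are 88 mm apart, and their middle minus 48 mm gives a grip point of (0.427,0.242), which agrees. Descending and grasping.

drive_tool([
  [0.1, 0, 3, 0],
  [0.1, 0, 6, 0],
  [0.1, 0, 9, 0],
  [0.1, 0, 10.5, 0],
  [0.1, 0, 11.5, 0],
  [0.1, 0, 11.9, 0],
  [0.1, 0, 11.9, 0],
  [0.1, 0, 11.9, 0],
])

```text
time_s: 3.15
tcp_pos: [0.4281, 0.2397, 0.0918]
tcp_rot: [2.498, 1.904, 0.002]
force: [-0.5, -0.3, 0.7]
opening: 0.0649
grip_force: 0.0
```

drive_tool([
  [0, 0, 0, 0],
  [0, 0, 0, 0],
  [0, 0, 0, 0],
  [0, 0, 0, 0],
  [0, 0, 0, 0],
  [0, 0, 0, 0],
  [0, 0, 0, 0],
  [0, 0, 0, 0],
], claw=0)

```text
time_s: 3.95
tcp_pos: [0.4275, 0.2396, 0.0906]
tcp_rot: [-2.498, -1.905, 0.0]
force: [-0.9, 0.3, 2.8]
opening: 0.0098
grip_force: 30.0
```

```bash
python3 -c "
from h import *
plan([.427,.241,.2],-15.3)"
```

```text
shift cm [  0.12  -0.09 -10.94] turn -0.001 | tcp [0.4275 0.2396 0.0906] toolyaw -15.36 tilt [-0. -0. -1.] F [-0.93  0.27  2.77] grip 30.000236928462982 0.0098 t 3.95 q [ 0.46 -0.23  1.98  0.    1.39  0.73]
```

Gripped: the opening is 9.8 mm, matching the board. Lifting.

drive_tool([
  [0, 0, -0.5, 0],
  [0, 0, -1.5, 0],
  [0, 0, -3.5, 0],
  [0, 0, -6, 0],
  [0, 0, -8.5, 0],
  [0, 0, -10.5, 0],
  [0, 0, -12, 0],
  [0, 0, -12, 0],
])

```text
time_s: 4.75
tcp_pos: [0.4282, 0.2399, 0.213]
tcp_rot: [2.498, 1.904, 0.005]
force: [-0.8, -0.2, -1.1]
opening: 0.01
grip_force: 30.0
```

```bash
python3 -c "
from h import *
plan([.374,-.238,.2106],3.3)"
```

```text
shift cm [-47.52   7.43   0.16] turn -0.326 | tcp [0.4282 0.2399 0.213 ] toolyaw -15.35 tilt [ 0.003  0.001 -1.   ] F [-0.84 -0.16 -1.11] grip 29.99956727027893 0.01 t 4.75 q [ 0.46 -0.29  1.83  0.    1.6   0.73]
```

drive_tool([
  [-1.5, 0.2, 0, -0.01],
  [-4.5, 0.7, 0, -0.03],
  [-8, 1.2, 0, -0.05],
  [-12, 1.9, 0, -0.08],
  [-16, 2.5, 0, -0.11],
  [-20, 3.1, 0, -0.14],
  [-24, 3.75, 0, -0.165],
  [-28, 4.4, 0, -0.19],
])

```text
time_s: 5.55
tcp_pos: [0.3951, -0.0435, 0.2097]
tcp_rot: [-2.305, -2.134, 0.001]
force: [1.1, -0.5, -2.1]
opening: 0.01
grip_force: 30.0
```

```bash
python3 -c "
from h import *
plan([.374,-.238,.2106],3.3)"
```

```text
shift cm [-19.56  -0.61  -0.09] turn -0.134 | tcp [ 0.3951 -0.0435  0.2097] toolyaw -4.39 tilt [-0.001  0.    -1.   ] F [ 1.1  -0.47 -2.07] grip 30.001264214515686 0.01 t 5.55 q [-0.17 -0.52  2.   -0.    1.66 -0.1 ]
```

drive_tool([
  [-4, -0.1, 0, -0.03],
  [-8, -0.2, 0, -0.055],
  [-11.5, -0.3, 0, -0.08],
  [-14.5, -0.45, 0, -0.1],
  [-17, -0.5, 0, -0.12],
  [-18.8, -0.6, 0, -0.13],
  [-19.6, -0.6, 0, -0.134],
  [-19.6, -0.6, 0, -0.134],
])

```text
time_s: 6.35
tcp_pos: [0.3743, -0.2373, 0.2098]
tcp_rot: [-2.159, -2.28, 0.0]
force: [-0.3, -0.3, -2.2]
opening: 0.0097
grip_force: 30.0
```

```bash
python3 - <<'E'
from h import *
c=cap('wrist');cv2.imwrite('pics/w1.png',c['img'][...,::-1]);np.savez('w1.npz',**c)
plan([.4241,-.2348,.2106],3.3)
E
```

```text
shift cm [-0.08  4.96 -0.06] turn -0.002 | tcp [ 0.3745 -0.2367  0.2101] toolyaw 3.17 tilt [-0.001  0.001 -1.   ] F [-0.45 -0.9  -2.31] grip 29.999510049819946 0.0099 t 6.4 q [-0.62 -0.41  1.92  0.    1.63 -0.68]
```

View pics/w1.png

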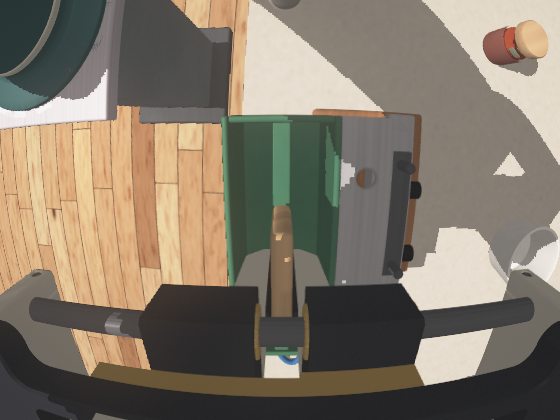

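The wrist view shows the held flange with its far hole at about (366,178), and the pins on the strip at about (404,167) and (396,270). I'll enlarge that region.

```bash
python3 - <<'E'
from h import *
c=dict(np.load('w1.npz'))
g=c['img'][105:305,300:450][...,::-1].astype(float); g=np.clip(255*(g/200)**.6,0,255).astype(np.uint8)
cv2.imwrite('pics/w1z.png',cv2.resize(g,(600,600)[:2] if 0 else (450,600),interpolation=cv2.INTER_CUBIC))
E
```

```text
(no output)
```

View pics/w1z.png

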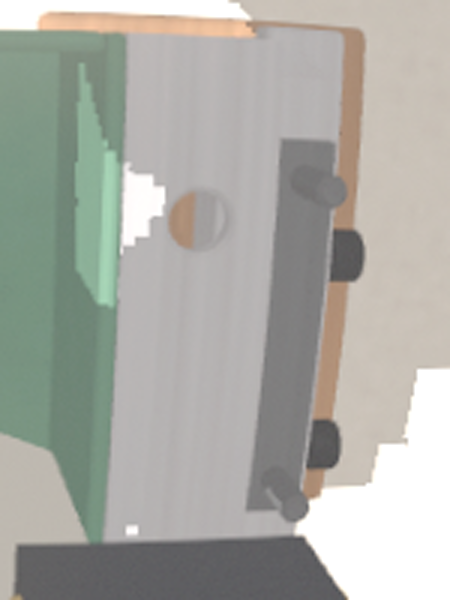

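```bash
python3 - <<'E'
from h import *
c=dict(np.load('w1.npz'))
a,b=fray(c,410.3,168.3,.142),fray(c,397.7,273.3,.142)
print('tops',a,b,np.linalg.norm(a-b),'mid',(a+b)/2,'yaw',np.degrees(np.arctan2(*(a-b)[1::-1]))-90)
a,b=fray(c,401,164.3,.12),fray(c,390.7,265,.12)
print('bases',a,b,np.linalg.norm(a-b),'mid',(a+b)/2,'yaw',np.degrees(np.arctan2(*(a-b)[1::-1]))-90)
h=fray(c,366,178.3,.1995);print('holeA',h)
p=np.array([.3745,-.2367]);y=np.radians(3.17);Rm=np.array([[np.cos(y),-np.sin(y)],[np.sin(y),np.cos(y)]])
print('hole in tool(caddy-ish) frame',Rm.T@(h[:2]-p))
d=c['depth'];print('depth pins',d[168,410],d[273,398])
E
```

```text
tops [ 0.47000857 -0.18563373  0.142     ] [ 0.4742484  -0.27404975  0.142     ] 0.08851761828387751 mid [ 0.47212849 -0.22984174  0.142     ] yaw 2.745413687852974
bases [ 0.47045744 -0.18566204  0.12      ] [ 0.47537353 -0.27660686  0.12      ] 0.09107759721000215 mid [ 0.47291548 -0.23113445  0.12      ] yaw 3.094152845666329
holeA [ 0.41922953 -0.18679819  0.1995    ]
hole in tool(caddy-ish) frame [0.04742059 0.04735197]
depth pins 0.23374134 0.25748727
```

Both views agree: the pins' middle is near (0.4722,-0.2305) with yaw about 3.1°, and hole A sits 2.4 mm +y of nominal in the grasp. Moving over the pins at height.

drive_tool([
  [0, 0.5, 0, 0],
  [0, 1.5, 0, 0],
  [0, 2.5, 0, 0],
  [-0.1, 3.5, 0, 0],
  [-0.1, 4.4, 0, 0],
  [-0.15, 5.05, 0, 0],
  [-0.15, 5.05, 0, 0],
  [-0.15, 5.05, 0, 0],
])

```text
time_s: 7.2
tcp_pos: [0.4251, -0.2357, 0.2105]
tcp_rot: [-2.158, -2.283, 0.0]
force: [-0.2, 0.1, -2.1]
opening: 0.0099
grip_force: 30.0
```

```bash
python3 - <<'E'
from h import *
plan([.425,-.2355,.2106],3.2)
E
```

```text
shift cm [ 0.02 -0.01 -0.01] turn 0.0 | tcp [ 0.4251 -0.2357  0.2105] toolyaw 3.22 tilt [-0.  0. -1.] F [-0.22  0.15 -2.05] grip 29.999546706676483 0.0099 t 7.2 q [-0.56 -0.3   1.84 -0.    1.6  -0.61]
```

drive_tool([
  [0, 0, 1, 0],
  [0, 0, 2, 0],
  [0, 0, 3, 0],
  [0, 0, 4, 0],
  [0, 0, 4.5, 0],
  [0, 0, 4.7, 0],
  [0, 0, 4.7, 0],
  [0, 0, 4.7, 0],
])

```text
time_s: 8.0
tcp_pos: [0.4253, -0.2358, 0.1641]
tcp_rot: [2.158, 2.282, 0.0]
force: [-0.4, 0.6, -1.7]
opening: 0.0099
grip_force: 30.0
```

```bash
python3 - <<'E'
from h import *
plan([.425,-.2355,.1616],3.2)
a=cap('wrist');b=cap('top');s=cap('scene');np.savez('w2.npz',**a);np.savez('t2.npz',**b);np.savez('s2.npz',**s)
br=lambda g:np.clip(255*(g[...,::-1]/220.)**.6,0,255).astype(np.uint8)
f=lambda g:cv2.resize(br(g),(390,290),interpolation=cv2.INTER_CUBIC)
cv2.imwrite('pics/m2.png',np.vstack([np.hstack([f(a['img'][120:280,300:420]),f(b['img'][190:270,340:470])]),np.hstack([f(s['img'][110:240,280:430]),f(a['img'])])]))
E
```

```text
shift cm [ 0.03 -0.02  0.25] turn 0.0 | tcp [ 0.4253 -0.2358  0.1641] toolyaw 3.21 tilt [ 0. -0. -1.] F [-0.42  0.57 -1.67] grip 29.999485909938812 0.0099 t 8.0 q [-0.56 -0.29  1.91 -0.    1.52 -0.61]
```

View pics/m2.png

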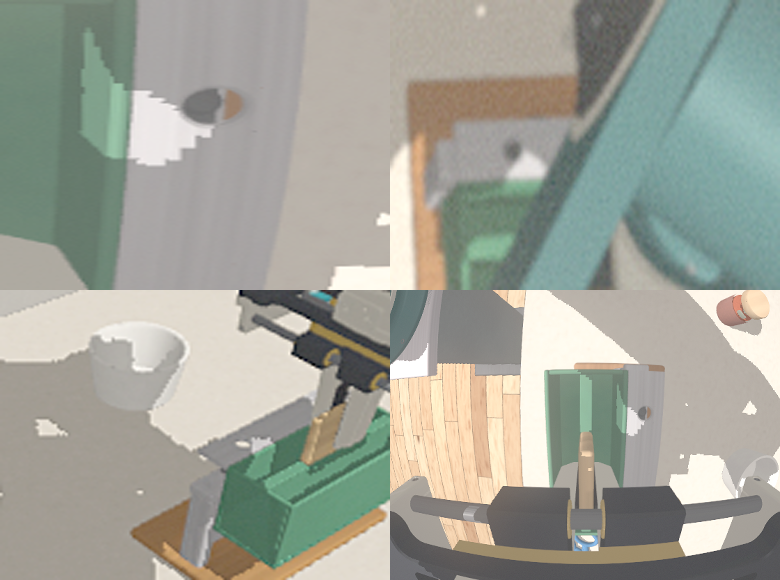

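Tile 1, the wrist crop, shows hole A at about (366,178) px. The dark pin top fills its left part and ends at u≈368 px. I'll quantify this from the full-resolution pixels.

```bash
python3 - <<'E'
from h import *
c=dict(np.load('w2.npz'));g=cv2.cvtColor(c['img'],cv2.COLOR_RGB2GRAY)
print(g[164:194,350:382:1])
print('D');print((c['depth'][168:190:3,352:380:2]*1000).round(0))
np.set_printoptions(precision=4,suppress=True)
print('cam',np.linalg.inv(c['camera_from_world'])[:3,3])
for u,v in((366,178),(368.3,178),(357,178)): print(u,v,'z.1535',fray(c,u,v,.1535)[:2],'z.1485',fray(c,u,v,.1485)[:2],'z.142',fray(c,u,v,.142)[:2])
E
```

```text
[[109 110 109 111 111 107 106 105 105 106 107 106 104 104 105 107 108 109
  109 110 109 107 107 106 106 107 105 104 103 105 107 109]
 [110 109 109 110 112 108 105 105 105 105 106 107 104 104 105 106 108 109
  109 109 109 108 106 107 106 106 105 103 103 105 107 109]
 [111 109 108 110 111 108 105 105 106 105 106 105 104 104 104 105 107 107
  109 109 108 108 107 107 106 105 105 104 104 105 108 108]
 [110 108 110 111 110 108 105 106 105 106 107 105 101 100  98 100 100 101
  102 105 105 106 106 106 106 105 105 104 105 105 108 109]
 [110 109 109 111 110 108 106 106 106 106 106 102  96  89  86  86  86  96
  100  97  97  98 100 104 106 104 105 103 103 106 100 108]
 [110 110 110 111 110 108 106 105 105 103 100  91  83  71  66  62  63  96
  105  95  90  95  96  99 103 106 105 103 104 105 108 109]
 [111 110 110 111 109 108 106 105 103  97  82  71  65  59  59  61  61 102
  106  95  77  82  91  96  98 103 104 104 104 105 108 109]
 [111 109 110 112 109 108 106 104  97  83  65  60  60  59  59  60  60  95
  105  91  79  77  82  91  97  98 102 103 104 106 107 110]
 [110 109 110 111 110 108 104  99  8
[... 3055 characters left out ...]
 189. 189. 190. 189. 188. 214. 316. 316. 182. 179. 178.]
 [179. 178. 191. 190. 190. 191. 189. 191. 216. 317. 318. 317. 179. 177.]
 [180. 178. 193. 191. 190. 191. 190. 193. 216. 319. 318. 183. 180. 179.]
 [180. 179. 179. 214. 214. 213. 213. 215. 219. 318. 185. 181. 180. 179.]
 [180. 180. 179. 180. 214. 214. 213. 213. 319. 184. 180. 179. 179. 181.]
 [180. 180. 181. 180. 180. 182. 181. 181. 181. 180. 180. 180. 180. 180.]]
cam [ 0.4208 -0.1562  0.3303]
366 178 z.1535 [ 0.4701 -0.1851] z.1485 [ 0.4715 -0.1859] z.142 [ 0.4733 -0.1869]
368.3 178 z.1535 [ 0.4715 -0.185 ] z.1485 [ 0.4729 -0.1858] z.142 [ 0.4748 -0.1868]
357 178 z.1535 [ 0.4649 -0.1854] z.1485 [ 0.4661 -0.1863] z.142 [ 0.4677 -0.1873]
```

Hole A is at about (0.4703,-0.1848) and pin A at about (0.4703,-0.1845), so they are aligned to roughly 0.5 mm. I'll descend gently and watch the force.

drive_tool([
  [0, 0, 0.1, 0],
  [0, 0, 0.2, 0],
  [0, 0, 0.3, 0],
  [0, 0, 0.4, 0],
  [0, 0, 0.5, 0],
  [0, 0, 0.6, 0],
  [0, 0, 0.6, 0],
  [0, 0, 0.6, 0],
])

```text
time_s: 8.95
tcp_pos: [0.4251, -0.2357, 0.1577]
tcp_rot: [2.158, 2.283, 0.0]
force: [0.4, 1.0, -1.7]
opening: 0.01
grip_force: 30.0
```

drive_tool([
  [0, 0, 0.05, 0],
  [0, 0, 0.1, 0],
  [0, 0, 0.15, 0],
  [0, 0, 0.2, 0],
  [0, 0, 0.2, 0],
  [0, 0, 0.2, 0],
])

```text
time_s: 9.55
tcp_pos: [0.4251, -0.2357, 0.1556]
tcp_rot: [-2.158, -2.283, -0.0]
force: [-1.3, 0.2, -2.2]
opening: 0.0101
grip_force: 30.0
```

drive_tool([
  [0, 0, 0.05, 0],
  [0, 0, 0.1, 0],
  [0, 0, 0.15, 0],
  [0, 0, 0.2, 0],
  [0, 0, 0.25, 0],
  [0, 0, 0.3, 0],
  [0, 0, 0.3, 0],
])

```text
time_s: 10.25
tcp_pos: [0.4251, -0.2357, 0.1526]
tcp_rot: [-2.158, -2.283, -0.0]
force: [1.0, 0.2, -1.3]
opening: 0.0101
grip_force: 30.0
```

```bash
python3 - <<'E'
from h import *
plan([.425,-.2355,.1356],3.2); print(robot.get_obs()['moment'].round(3))
E
```

```text
shift cm [ 0.02 -0.01  1.7 ] turn 0.0 | tcp [ 0.4251 -0.2357  0.1526] toolyaw 3.2 tilt [-0.  0. -1.] F [ 1.01  0.22 -1.31] grip 29.999520778656006 0.0101 t 10.25 q [-0.56 -0.28  1.92  0.    1.5  -0.61]
[-0.018 -0.151 -0.021]
```

The flange is 5 mm below the pin tops with no contact force, so both holes are on the pins. Continuing down.

drive_tool([
  [0, 0, 0.1, 0],
  [0, 0, 0.2, 0],
  [0, 0, 0.3, 0],
  [0, 0, 0.4, 0],
  [0, 0, 0.5, 0],
  [0, 0, 0.6, 0],
  [0, 0, 0.7, 0],
  [0, 0, 0.7, 0],
])

```text
time_s: 11.05
tcp_pos: [0.4251, -0.2357, 0.1455]
tcp_rot: [-2.158, -2.283, 0.0]
force: [0.7, 0.3, -2.8]
opening: 0.0099
grip_force: 30.0
```

drive_tool([
  [0, 0, 0.1, 0],
  [0, 0, 0.2, 0],
  [0, 0, 0.3, 0],
  [0, 0, 0.4, 0],
  [0, 0, 0.5, 0],
  [0, 0, 0.6, 0],
  [0, 0, 0.7, 0],
  [0, 0, 0.7, 0],
])

```text
time_s: 11.85
tcp_pos: [0.4251, -0.2357, 0.1385]
tcp_rot: [-2.158, -2.283, 0.0]
force: [-1.0, -0.1, -2.0]
opening: 0.0102
grip_force: 30.0
```

drive_tool([
  [0, 0, 0.04, 0],
  [0, 0, 0.08, 0],
  [0, 0, 0.12, 0],
  [0, 0, 0.16, 0],
  [0, 0, 0.2, 0],
  [0, 0, 0.23, 0],
  [0, 0, 0.23, 0],
])

```text
time_s: 12.55
tcp_pos: [0.4251, -0.2357, 0.1363]
tcp_rot: [-2.158, -2.283, 0.0]
force: [0.5, -0.1, -2.2]
opening: 0.0098
grip_force: 30.0
```

drive_tool([
  [0, 0, 0.03, 0],
  [0, 0, 0.06, 0],
  [0, 0, 0.09, 0],
  [0, 0, 0.09, 0],
])

```text
time_s: 12.95
tcp_pos: [0.4251, -0.2357, 0.1355]
tcp_rot: [2.158, 2.283, 0.0]
force: [-1.7, 0.4, -0.9]
opening: 0.0097
grip_force: 30.0
```

drive_tool([
  [0, 0, 0.02, 0],
  [0, 0, 0.04, 0],
  [0, 0, 0.06, 0],
  [0, 0, 0.06, 0],
])

```text
time_s: 13.35
tcp_pos: [0.4252, -0.2358, 0.1354]
tcp_rot: [2.158, 2.282, 0.0]
force: [-3.8, 1.5, 6.7]
opening: 0.0096
grip_force: 30.0
```

The force rises to about +9 N at TCP z 0.1354, which is the expected home height. Releasing.

drive_tool([
  [0, 0, 0, 0],
  [0, 0, 0, 0],
  [0, 0, 0, 0],
  [0, 0, 0, 0],
  [0, 0, 0, 0],
  [0, 0, 0, 0],
], claw=0.4)

```text
time_s: 13.95
tcp_pos: [0.4251, -0.2357, 0.1348]
tcp_rot: [2.158, 2.283, 0.0]
force: [-0.0, -1.2, 0.1]
opening: 0.0373
grip_force: 0.0
```

drive_tool([
  [0, 0, -0.5, 0],
  [0, 0, -1.5, 0],
  [0, 0, -3, 0],
  [0, 0, -5, 0],
  [0, 0, -7.5, 0],
  [0, 0, -10, 0],
  [0, 0, -12, 0],
  [0, 0, -12, 0],
])

```text
time_s: 14.75
tcp_pos: [0.4258, -0.2361, 0.259]
tcp_rot: [2.155, 2.279, 0.002]
force: [0.4, -1.0, -0.7]
opening: 0.0371
grip_force: 0.0
```

```bash
python3 - <<'E'
from h import *
plan([.425,-.2355,.25],3.2)
s=cap('scene');w=cap('wrist');np.savez('w3.npz',**w)
cv2.imwrite('pics/f.png',np.hstack([cv2.resize(s['img'][100:250,280:480],(400,300)),cv2.resize(w['img'][:300],(400,300))])[...,::-1])
d=w['depth'];v,u=np.mgrid[:420,:560];x,y=(u-w['cx'])/w['fx'],(v-w['cy'])/w['fy'];r=np.hypot(x,y)+1e-9
P=np.stack([np.tan(r)*x/r*d,np.tan(r)*y/r*d,d],-1);T=np.linalg.inv(w['camera_from_world']);P=P@T[:3,:3].T+T[:3,3]
X,Y,Z=P[...,0],P[...,1],P[...,2]
H,S,V=cv2.split(cv2.cvtColor(w['img'],cv2.COLOR_RGB2HSV))
m=(X>.34)&(X<.5)&(Y>-.34)&(Y<-.12)
for l,k in(('board',m&(Z>.14)&(Z<.175)&(abs(X-.424)<.02)),('rim',m&(H>60)&(H<95)&(S>90)&(Z>.11)&(Z<.14)),('flange',m&(S<40)&(X>.461)&(X<.487)&(Z>.112)&(Z<.135))):
    q=P[k];r_=cv2.minAreaRect((q[:,:2]*1000).astype(np.float32));A=np.c_[q[:,:2],np.ones(len(q))];print(l,len(q),np.round(r_[0],1),np.round(r_[1],1),round(r_[2],1),'z',np.percentile(q[:,2],[5,50,95]).round(4),'slope',np.linalg.lstsq(A,q[:,2],rcond=None)[0].round(3))
E
```

```text
shift cm [ 0.06 -0.08  0.9 ] turn 0.0 | tcp [ 0.4258 -0.2361  0.259 ] toolyaw 3.21 tilt [ 0.004 -0.003 -1.   ] F [ 0.41 -0.96 -0.65] grip 0.0 0.0371 t 14.75 q [-0.56 -0.31  1.77 -0.    1.67 -0.61]
board 985 [ 422.  -232.5] [11.6 59.9] 3.3 z [0.1545 0.17   0.1714] slope [-0.819 -0.132  0.483]Traceback (most recent call last):
  File "<stdin>", line 11, in <module>
    return _quantile_unchecked(
        a, q, axis, out, overwrite_input, method, keepdims, weights)
    return _ureduce(a,
                    func=_quantile_ureduce_func,
    ...<5 lines>...
                    overwrite_input=overwrite_input,
                    method=method)
    r = func(a, **kwargs)
    result = _quantile(arr,
                       quantiles=q,
    ...<2 lines>...
                       out=out,
                       weights=wgt)
    slices_having_nans = np.isnan(arr[-1, ...])
                                  ~~~^^^^^^^^^
IndexError: index -1 is out of bounds for axis 0 with size 0
```

View pics/f.png

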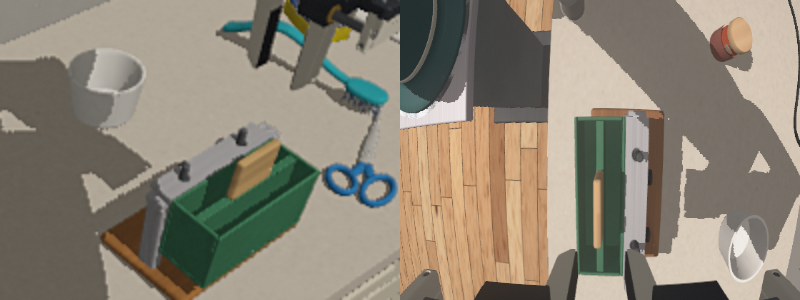

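The final view shows both pins sticking up through the flange, at about (183,172) and (242,136) in the left tile. The caddy hangs upright and the gripper is clear. The board top is at about z 0.171 against the expected 0.173, with yaw at 3.3°. I'll let it settle for a moment, then hand in.

drive_tool([
  [0, 0, 0, 0],
  [0, 0, 0, 0],
  [0, 0, 0, 0],
  [0, 0, 0, 0],
  [0, 0, 0, 0],
])

```text
time_s: 15.35
tcp_pos: [0.4251, -0.2357, 0.2547]
tcp_rot: [-2.158, -2.283, 0.0]
force: [-0.6, 0.0, 0.6]
opening: 0.037
grip_force: 0.0
```

```bash
python3 -c "
from rig import robot
print(robot.finish_job())"
```

```text
the job is handed in; nothing more can be done
None
```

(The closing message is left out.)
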